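# Free a filter holder's bayonet ring with the pin spanner

### The arm

A 7-joint arm with a two-finger parallel gripper is mounted at the origin on the work surface; the furniture and walls round the work are solid. World frame = base frame: x ahead of the robot, y to its left, z up, the work surface at z = 0. Lengths are in m, angles in degrees, forces in N, time in s.
With the tool pointing down it reaches from about 0.425 to 0.875 m from the base axis. Payload 4.7 kg.
Tool frame: the origin (TCP) lies between the finger pads; the fingertips stand 8 mm ahead of it and the grasp point (between the pads) lies 11 mm behind it (manip.tcp_to_tips is the distance from the TCP to the fingertips, in m); z points along the fingers, y is the direction in which the jaws open and shut (so a half turn about z gives the same grasp; the last joint's range is limited). The gripper opens to 85 mm and grips with 20 to 120 N. Pads are 22 mm wide; open, the fingers measure 114 mm over their backs; the gripper's body (76 mm by 85 mm) begins 54 mm behind the grasp point. The pads swing forward as they close: fully open they stand 13 mm farther back than shut.
Start: joints at [70.709, 18.392, -4.016, 83.108, 1.295, 78.541, -3.26], TCP at [0.223, -0.61, 0.239] pointing down, gripper open.
Joint ranges: [-163.93, 163.93], [-17.29, 119.83], [-79.2, 71.16], [3.27, 140.29], [-89.18, 269.18], [5.43, 117.66], [-154.24, 154.24]. Speed limits (degrees/s): [147.25, 147.25, 180, 180, 180, 180, 180].

### API

Orientations are given as a 3x3 rotation matrix whose columns are the frame's x, y, z axes.
In Python, from plant import manip gives the robot as it stands.
- The arm moves only by the tool arm_command, never from a script. Its argument "targets" is a list of rows, each an object of numbers: "tx", "ty", "tz": the shift along the tool's x, y, z in mm; "rx", "ry", "rz": the turn, a rotation vector about the tool's x, y, z in degrees; "hand": the opening, from -1 (shut) to 1 (fully open). A call has 1 to 8 rows; each row is the pose to reach, as a shift and turn from the pose commanded when the call began, along the tool's axes at that moment; what a row does not reach only later rows make up. A row lasts 1/12 s, in which the tool goes at most 41.7 mm and 7.16 degrees, less where a joint would pass 70% of its speed; a pose out of reach is approached as far as the arm can. A call with a gripper value outside its range is refused whole. The fingers move at their own pace and stop on an object; "squeeze" is the grip in N (left out, the last holds). Time passes only in rows, so rows that repeat a pose let the fingers close. It gives the time, the measured TCP pose, the force and the opening at its end, in the units of the state.
- manip.observe(): the state, without advancing time (a new reading comes with each control period).
- manip.camera(name): name is "side" or "top"; returns the picture (480x640x3 uint8, blue, green, red); there is no depth.
- manip.camera_params(name): a dict with "camera_matrix" (3x3 intrinsics, pixels), "extrinsics" (4x4, takes a point from camera to world coordinates). Camera axes: x right, y up, looking along -z (the intrinsics and any distortion apply to the point x, -y, -z); pixel columns grow to the right and rows downward; lengths in m; the calibration is good to about 2 mm. A picture is of the moment at which its call begins. camera_params takes no time and is no camera call.
- manip.hand_in(): hands the job in, once; it reports no verdict.
The state is a dict: "time_s": time; "joints": joint angles; "joint_velocities": joint speeds; "tau": joint torques, N m; "ee_pos": TCP position; "tcp_rot": TCP orientation; "wrist_force": force on the tool from outside, world axes, zero at the start; "torque": the same for the moment, N m; "finger_gap": opening from 0.0 (shut) to 1.0 (fully open).
Only numpy, scipy, OpenCV 4.12 (cv2) and the standard library are available. Lean on these libraries where they do the work, as an engineer would, in place of code of your own. Each camera call takes 0.05 s, during which the arm holds its last target. There are 200 camera calls.

### The job

Take the orange-handled pin spanner from its rest, set both of its pins fully into the two holes of the aluminium ring in the blue filter holder, press the ring down against its spring and turn it counter-clockwise (seen from above) until it comes free of the tabs and can spring up. Then stand the spanner back in its rest, pins in the groove, and let go. Leave the yellow filter holder's ring and everything else on the bench as they are.

Things in the scene. Friction and masses are not known exactly. Their poses are not given: they have to be found in the camera images.
- spanner_grip (a point): pin spanner, 72 mm tall, about 0.15 kg, loose, upright in its rest. Point: centre of its flat orange handle (36 mm along x, 14 mm thick along y, 45 mm high); z up, x along the line through the two pins. Half a turn about z leaves it the same. Under the handle a neck and a steel head, 54 x 26 mm, whose flat underside is 41 mm below this point
- spanner_pins (a point): point midway between the tips of the spanner's two pins, 50 mm below the handle's centre, same axes. The steel pins, 6 mm thick with tapered tips, at x = +22 and -22 mm, stick out 9 mm below the head
- blue_holder: aluminium filter holder, 60 mm high, fixed to the bench; flange 100 mm across, hose stub 59 mm out along +y. Its blue collar (96 mm outside, 86 mm inside, top 60 mm up) surrounds a flat aluminium bayonet ring held down by two steel tabs that reach in to 34 mm from the axis, level with the locked ring's top. Origin: centre of the underside, z up
- blue_ring_top (a point): blue holder's ring: centre of the ring's top face, z up, x along the line through its two spanner holes; turns and rises with the ring. Ring 64 mm across, 10 mm thick, with a 24 mm bore; the two round through holes, 10 mm wide, lie at x = +22 and -22 mm. Locked, this point is 57 mm above the bench; two lugs on the rim (+y, -y) then sit under the tabs
- blue_ring (a joint): turn of the blue holder's ring, rad: 0 locked (start), grows counter-clockwise seen from above, stop at 1.05. Unless pressed it is blocked at about 0.03 to 0.06 by a 3.2 mm lip of the tabs; pressed down by 3.5 to 6 mm it turns (friction 0.05 to 0.2 N m) and its lugs clear the tabs at about 0.70
- blue_lift (a joint): height of the blue holder's ring, m: 0 locked, negative when pressed (stop at -0.006), +0.008 sprung up. The spring pushes up with 8 N when locked, 10 N when pressed 5 mm, 5 N when up
- yellow_holder: second filter holder of the same make and size, but with a yellow collar; locked, to be left alone. Fixed to the bench; origin: centre of the underside, z up
- yellow_ring (a joint): turn of the yellow holder's ring, rad, 0 locked; must stay
- yellow_lift (a joint): height of the yellow holder's ring, m, 0 locked; must stay
- spanner_rest: spanner rest, fixed black block 72 (x) x 44 (y) x 40 mm high with a groove in its top along x, 62 mm long, 12 mm wide and 14 mm deep. The spanner stands with its head's underside on the block's top and its two pins in the groove: pins line along the block's x, pin tips 31 mm and handle centre 81 mm above the bench. Origin: centre of the underside
- dropper: white dropper bottle with a red cap, 25 mm across, 78 mm tall, loose, standing close to the yellow holder; bystander, origin at its foot
- amber_vial: brown vial with a black cap, 30 mm across, 62 mm tall, loose, standing at one short end of the spanner rest; bystander, origin at its foot
- petri_dish: clear petri dish, 64 mm across, 16 mm high, loose; bystander
- wash_bottle: white wash bottle with a bent spout, 69 x 114 x 211 mm, loose; bystander, origin at its foot
- media_bottle: bottle with an orange cap, 70 mm across, 140 mm tall, loose; bystander, origin at its foot
- small_beaker: small clear beaker, 41 mm across, 34 mm tall, loose; bystander, origin at its foot
- pipette_stand_a: pale pipette stand, fixed, with four purple pipettes hung round it; all of it within 0.13 m of its axis and up to 0.37 m tall: carry things round or over it. A tall solid wall runs straight behind the bench, 0.20 m behind this axis and 0.24 m behind that of stand b, so it comes nearer to the robot on the right. Origin on its axis at the bench
- pipette_stand_b: second pale pipette stand, fixed, with one purple pipette; within 0.13 m of its axis, up to 0.37 m tall. Origin on its axis at the bench

How it is judged (in metres and radians):
On the way, in this order (a step that is already met when the one before it is completed fails the run):
1. both pins of the spanner are fully in the two holes of the blue holder's ring while it is still locked (horizontal distance between spanner_pins and blue_ring_top below 0.005 m and z of spanner_pins in the frame of blue_ring_top below -0.0055 m and angle between the x axis of spanner_pins and the x axis of blue_ring_top, either way round below 0.2 rad and value of joint blue_ring below 0.2 rad), for 0.1 s.
2. with both pins still in the holes the ring has been turned counter-clockwise until its lugs are clear of the tabs (horizontal distance between spanner_pins and blue_ring_top below 0.005 m and z of spanner_pins in the frame of blue_ring_top below -0.0055 m and angle between the x axis of spanner_pins and the x axis of blue_ring_top, either way round below 0.2 rad and value of joint blue_ring above 0.69 rad), for 0.1 s.
At the end, for the whole second after the job is handed in: Blue ring turned past 0.6 rad and sprung up over 6 mm; yellow ring still locked (under 0.1 rad, under 2 mm up); spanner released upright (within 0.12 rad) in its rest: within 15 mm of its centre, pins in the groove (tips 24 to 34 mm above the bench), pin line within 0.4 rad of the groove (value of joint blue_ring above 0.6 rad and value of joint blue_lift above 0.006 m and value of joint yellow_ring below 0.1 rad and value of joint yellow_lift below 0.002 m and horizontal distance between spanner_pins and spanner_rest below 0.015 m and z of spanner_pins in the frame of spanner_rest between 0.024 and 0.034 m and angle between spanner_grip's own z axis and vertical below 0.12 rad and angle between the x axis of spanner_pins and the x axis of spanner_rest, either way round below 0.4 rad); the robot touches nothing.
It fails at once if the yellow holder's ring is turned (value of joint yellow_ring above 0.15 rad).
It fails at once if a bystander is moved by more than 30 mm (distance of any of dropper, amber_vial, petri_dish, wash_bottle, media_bottle, small_beaker from where it was at the start of the episode above 0.03 m).
It fails at once if a bystander is tipped over (angle between any of dropper, amber_vial, petri_dish, wash_bottle, media_bottle, small_beaker's own z axis and vertical above 0.5 rad).
It also fails if it takes over 72 s, if anything falls off the work surface, if the arm or the gripper's body presses on something with over 40 N, if the wrist force passes 120 N, or if a joint passes its speed limit or range.

## Working session

There is one attempt and no reset: what is moved stays moved. The work goes in short steps, Python scripts to look and compute and a tool call to move; the robot and the scene stay as the last step left them, time stands still between calls to the robot, and variables do not carry over. Pictures are saved under pics/ and viewed, about 8 in all and at most 12, crops included, and the job is handed in when it is done.

Besides the shell and the picture viewer there is one more tool, called after "Emit:" as a command line: name --argument value ..., lists and objects as JSON in quotes. arm_command: Moves the arm, as the interface text tells. Its arguments: {"type":"object","properties":{"targets":{"type":"array"},"squeeze":{"type":"number"}},"required":["targets"]}

```bash
mkdir -p pics; ls; python3 - <<'E'
from plant import manip
import cv2,numpy as np
np.set_printoptions(precision=4,suppress=True)
for n in("top","side"):
    cv2.imwrite(f"pics/{n}0.png",manip.camera(n)); print(n,manip.camera_params(n))
s=manip.observe(); print(s)
E
```

```text
pics
top {'camera_matrix': array([[486.723 ,   0.    , 329.2022],
       [  0.    , 486.723 , 243.9526],
       [  0.    ,   0.    ,   1.    ]]), 'extrinsics': array([[-0.0279,  0.9872, -0.1571,  0.2937],
       [-0.9996, -0.0273,  0.0056, -0.024 ],
       [ 0.0013,  0.1572,  0.9876,  1.2441],
       [ 0.    ,  0.    ,  0.    ,  1.    ]])}
side {'camera_matrix': array([[516.2553,   0.    , 309.7744],
       [  0.    , 516.2553, 246.7988],
       [  0.    ,   0.    ,   1.    ]]), 'extrinsics': array([[-0.9593, -0.2325,  0.1601,  0.6788],
       [ 0.2819, -0.7605,  0.5849,  0.7898],
       [-0.0143,  0.6063,  0.7951,  1.1585],
       [ 0.    ,  0.    ,  0.    ,  1.    ]])}
{'time_s': 0.1, 'joints': array([70.7089, 18.4346, -4.0123, 83.1697,  1.2916, 78.5406, -3.2609]), 'joint_velocities': array([ 0.0354, -0.12  , -0.0722, -0.0752,  0.116 ,  0.0033,  0.1237]), 'tau': array([ -0.0001, -49.4875,  -0.3843, -31.521 ,   0.0129,   0.0074,
         0.    ]), 'ee_pos': array([ 0.2231, -0.61  ,  0.2383]), 'tcp_rot': array([[ 0.9391,  0.3436, -0.0007],
       [ 0.3436, -0.9391,  0.0016],
       [-0.0001, -0.0017, -1.    ]]), 'wrist_force': array([-0.6062, -0.0086,  0.5981]), 'torque': array([-0.0099,  0.0359,  0.0103]), 'finger_gap': 0.9991291689582426}
```

View pics/top0.png

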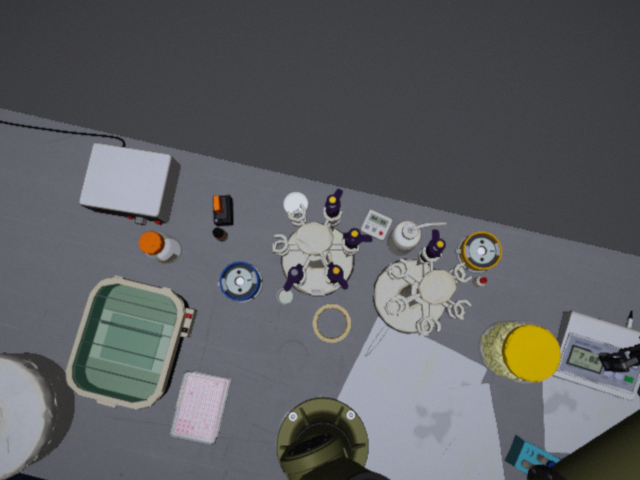

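View pics/side0.png

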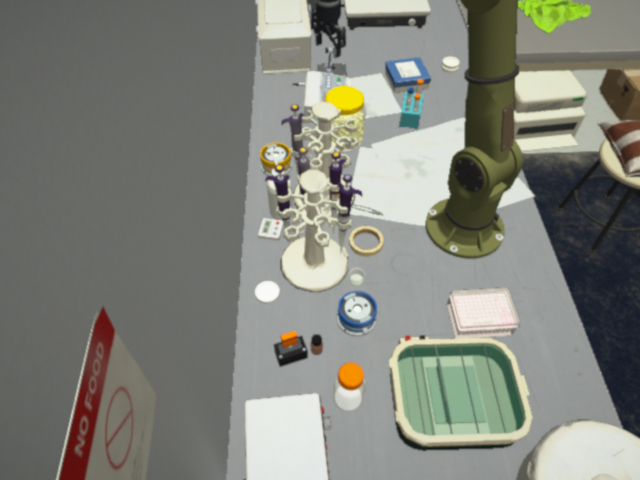

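Top view: blue holder at about (241,282), spanner and rest at (222,208), vial at (219,234). Side view: blue holder at (357,311), spanner at (290,343). I'll enlarge both.

```bash
python3 - <<'E'
import cv2,numpy as np
t=cv2.imread("pics/top0.png");s=cv2.imread("pics/side0.png")
a=cv2.resize(t[185:245,190:250],None,fx=6.5,fy=6.5,interpolation=cv2.INTER_CUBIC)
b=cv2.resize(t[252:312,210:270],None,fx=6.5,fy=6.5,interpolation=cv2.INTER_CUBIC)
c=cv2.resize(s[320:375,268:328],(390,int(55*6.5)),interpolation=cv2.INTER_CUBIC)[:210+147]
d=cv2.resize(s[285:340,328:388],(390,int(55*6.5)),interpolation=cv2.INTER_CUBIC)
cv2.imwrite("pics/c1.png",np.hstack([a,b]));cv2.imwrite("pics/c2.png",np.hstack([c,d]))
E
```

```text
(no output)
```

View pics/c1.png

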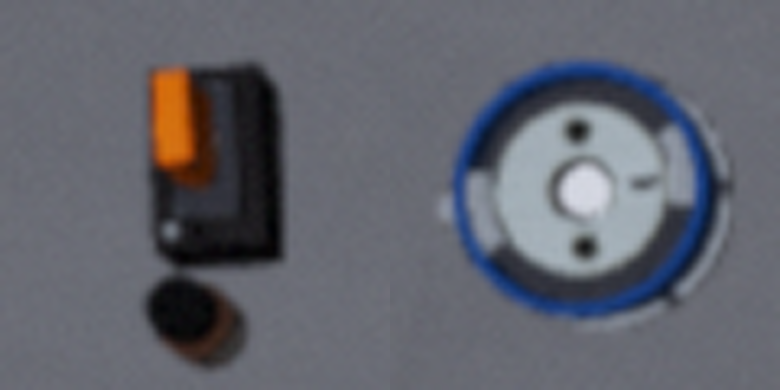

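View pics/c2.png

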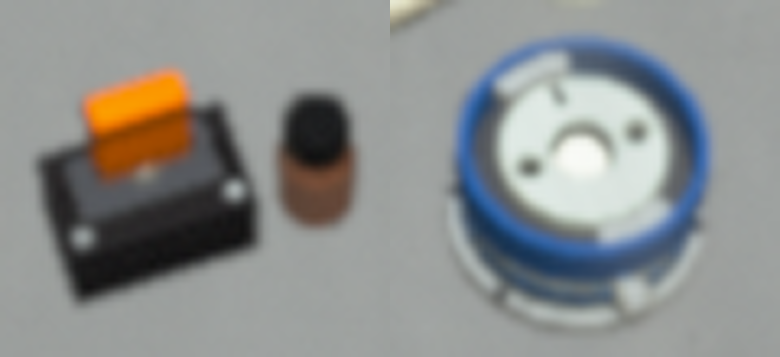

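Top crop: handle top centred at (172,117), with the vial just below (image-wise) the rest. The holes are at (187,131) and (195,247) in the right panel, giving a pin line close to world x. Side crop: handle top at about (136,99), holes at (140,167) and (246,132) in the right panel.

```bash
cat > h.py <<'E'
from plant import manip
import cv2,numpy as np
np.set_printoptions(precision=4,suppress=True)
P={n:manip.camera_params(n) for n in("top","side")}
def ray(n,uv):
    p=P[n];E=p["extrinsics"];k=np.linalg.inv(p["camera_matrix"])@[*uv,1]
    return E[:3,3],E[:3,:3]@[k[0],-k[1],-k[2]]
def atz(n,uv,z):
    o,d=ray(n,uv);return o+d*(z-o[2])/d[2]
def tri(a,b):
    A=[];B=[]
    for n,uv in(("top",a),("side",b)):
        o,d=ray(n,uv);d=d/np.linalg.norm(d);M=np.eye(3)-np.outer(d,d);A.append(M);B.append(M@o)
    return np.linalg.lstsq(np.vstack(A),np.hstack(B),rcond=None)[0]
def proj(n,X):
    p=P[n];E=p["extrinsics"];c=E[:3,:3].T@(np.array(X)-E[:3,3])
    q=p["camera_matrix"]@[c[0],-c[1],-c[2]];return q[:2]/q[2]
E
python3 - <<'E'
from h import *
f=lambda x,y,ox,oy:((x+.5)/6.5-.5+ox,(y+.5)/6.5-.5+oy)
T=lambda x,y:f(x,y,190,185);S=lambda x,y:f(x,y,268,320)
U=lambda x,y:f(x,y,210,252);V=lambda x,y:f(x,y,328,285)
for name,a,b,z in[("handle",T(172,117),S(136,99),.1035),("hA",U(187,131),V(140,167),.057),("hB",U(195,247),V(246,132),.057),
  ("bore",U(194,189),V(190,151),.057),("collar",U(193.5,189),V(194,145),.060),
  ("handE1",T(170,70),S(89,114),.1035),("handE2",T(176,165),S(184,84),.1035),
  ("vialtop",T(181,309),S(317,108),.062),
  ("blk1",T(152,245),S(258,245),.04),]:
    print(name,atz("top",a,z),atz("side",b,z),tri(a,b))
# block top corners by side: 
for c in[(40,158),(75,268),(252,205),(218,105)]: print("sideblk",atz("side",S(*c),.04))
for c in[(150,72),(262,68),(283,258),(165,258)]: print("topblk",atz("top",T(*c),.04))
# approx other objects
for n,uv,z in[("media",(152,242),.14),("mediaS",(350,375),.14),("petriT",(296,204),.016),("stand a axis",(315,232),.33)]:
    print(n,atz("side" if n.endswith("S") else "top",uv,z))
E
```

```text
handle [0.5833 0.2387 0.1035] [0.5837 0.2412 0.1035] [0.5838 0.2395 0.1005]
hA [0.4198 0.1934 0.057 ] [0.42   0.1954 0.057 ] [0.4198 0.1939 0.0547]
hB [0.3762 0.1903 0.057 ] [0.3766 0.1926 0.057 ] [0.3761 0.1909 0.0543]
bore [0.3979 0.1907 0.057 ] [0.3997 0.1942 0.057 ] [0.3984 0.1916 0.0521]
collar [0.3977 0.1904 0.06  ] [0.3981 0.1938 0.06  ] [0.3975 0.1913 0.0558]
handE1 [0.6013 0.2396 0.1035] [0.601  0.2421 0.1035] [0.6014 0.2405 0.1009]
handE2 [0.5651 0.2371 0.1035] [0.5661 0.2405 0.1035] [0.5659 0.2381 0.0993]
vialtop [0.5189 0.2442 0.062 ] [0.518  0.2422 0.062 ] [0.5184 0.2436 0.0648]
blk1 [0.5487 0.2606 0.04  ] [0.551  0.2776 0.04  ] [0.5508 0.2667 0.0188]
sideblk [0.618  0.2213 0.04  ]
sideblk [0.6164 0.2672 0.04  ]
sideblk [0.5487 0.2618 0.04  ]
sideblk [0.5495 0.2194 0.04  ]
topblk [0.6178 0.2621 0.04  ]
topblk [0.6182 0.2183 0.04  ]
topblk [0.5421 0.2098 0.04  ]
topblk [0.5434 0.2556 0.04  ]
media [0.4851 0.3765 0.14  ]
mediaS [0.4883 0.3874 0.14  ]
petriT [0.5961 0.052  0.016 ]
stand a axis [ 0.4629 -0.0028  0.33  ]
```

Two views agree: handle centre (0.5835, 0.240) at yaw 3.5°, ring centre (0.398, 0.193) at yaw 3.7°. Rising first and turning the tool to yaw 3.6°.

Emit:
arm_command --targets '[{"tz": -40, "rz": 5}, {"tz": -80, "rz": 10}, {"tz": -120, "rz": 16.5}, {"tz": -160, "rz": 16.5}, {"tz": -200, "rz": 16.5}, {"tz": -230, "rz": 16.5}, {"tz": -230, "rz": 16.5}, {"tz": -230, "rz": 16.5}]'

```text
invalid input at $.targets[0]: expected keys tx, ty, tz, rx, ry, rz, hand
```

Emit:
arm_command --targets '[{"tx": 0, "ty": 0, "tz": -40, "rx": 0, "ry": 0, "rz": 5, "hand": 1}, {"tx": 0, "ty": 0, "tz": -80, "rx": 0, "ry": 0, "rz": 10, "hand": 1}, {"tx": 0, "ty": 0, "tz": -120, "rx": 0, "ry": 0, "rz": 16.5, "hand": 1}, {"tx": 0, "ty": 0, "tz": -160, "rx": 0, "ry": 0, "rz": 16.5, "hand": 1}, {"tx": 0, "ty": 0, "tz": -200, "rx": 0, "ry": 0, "rz": 16.5, "hand": 1}, {"tx": 0, "ty": 0, "tz": -230, "rx": 0, "ry": 0, "rz": 16.5, "hand": 1}, {"tx": 0, "ty": 0, "tz": -230, "rx": 0, "ry": 0, "rz": 16.5, "hand": 1}, {"tx": 0, "ty": 0, "tz": -230, "rx": 0, "ry": 0, "rz": 16.5, "hand": 1}]'

```text
time_s: 0.77
ee_pos: [0.2236, -0.6109, 0.4714]
tcp_rot: [[0.998, 0.063, 0.001], [0.063, -0.998, -0.004], [0.001, 0.004, -1.0]]
wrist_force: [-0.2, 0.2, -1.6]
finger_gap: 1.002
```

Emit:
arm_command --targets '[{"tx": 248, "ty": -345, "tz": 0, "rx": 0, "ry": 0, "rz": 0, "hand": 1}, {"tx": 248, "ty": -345, "tz": 0, "rx": 0, "ry": 0, "rz": 0, "hand": 1}, {"tx": 248, "ty": -345, "tz": 0, "rx": 0, "ry": 0, "rz": 0, "hand": 1}, {"tx": 248, "ty": -345, "tz": 0, "rx": 0, "ry": 0, "rz": 0, "hand": 1}, {"tx": 248, "ty": -345, "tz": 0, "rx": 0, "ry": 0, "rz": 0, "hand": 1}, {"tx": 248, "ty": -345, "tz": 0, "rx": 0, "ry": 0, "rz": 0, "hand": 1}, {"tx": 248, "ty": -345, "tz": 0, "rx": 0, "ry": 0, "rz": 0, "hand": 1}, {"tx": 248, "ty": -345, "tz": 0, "rx": 0, "ry": 0, "rz": 0, "hand": 1}]'

```text
time_s: 1.43
ee_pos: [0.4008, -0.3259, 0.4674]
tcp_rot: [[0.998, 0.063, -0.003], [0.063, -0.998, 0.002], [-0.002, -0.002, -1.0]]
wrist_force: [1.7, -0.4, -0.8]
finger_gap: 1.004
```

Emit:
arm_command --targets '[{"tx": 160, "ty": -350, "tz": 0, "rx": 0, "ry": 0, "rz": 0, "hand": 1}, {"tx": 160, "ty": -350, "tz": 0, "rx": 0, "ry": 0, "rz": 0, "hand": 1}, {"tx": 160, "ty": -350, "tz": 0, "rx": 0, "ry": 0, "rz": 0, "hand": 1}, {"tx": 160, "ty": -350, "tz": 0, "rx": 0, "ry": 0, "rz": 0, "hand": 1}, {"tx": 160, "ty": -350, "tz": 0, "rx": 0, "ry": 0, "rz": 0, "hand": 1}, {"tx": 160, "ty": -350, "tz": 0, "rx": 0, "ry": 0, "rz": 0, "hand": 1}, {"tx": 160, "ty": -350, "tz": 0, "rx": 0, "ry": 0, "rz": 0, "hand": 1}, {"tx": 160, "ty": -350, "tz": 0, "rx": 0, "ry": 0, "rz": 0, "hand": 1}]'

```text
time_s: 2.1
ee_pos: [0.5195, -0.0149, 0.4676]
tcp_rot: [[0.998, 0.062, -0.003], [0.062, -0.998, -0.0], [-0.003, 0.0, -1.0]]
wrist_force: [1.5, -0.6, -0.7]
finger_gap: 1.002
```

Emit:
arm_command --targets '[{"tx": 73, "ty": -236, "tz": 0, "rx": 0, "ry": 0, "rz": 0, "hand": 1}, {"tx": 73, "ty": -236, "tz": 0, "rx": 0, "ry": 0, "rz": 0, "hand": 1}, {"tx": 73, "ty": -236, "tz": 0, "rx": 0, "ry": 0, "rz": 0, "hand": 1}, {"tx": 73, "ty": -236, "tz": 0, "rx": 0, "ry": 0, "rz": 0, "hand": 1}, {"tx": 73, "ty": -236, "tz": 0, "rx": 0, "ry": 0, "rz": 0, "hand": 1}, {"tx": 73, "ty": -236, "tz": 0, "rx": 0, "ry": 0, "rz": 0, "hand": 1}, {"tx": 73, "ty": -236, "tz": 40, "rx": 0, "ry": 0, "rz": 0, "hand": 1}, {"tx": 73, "ty": -236, "tz": 80, "rx": 0, "ry": 0, "rz": 0, "hand": 1}]'

```text
time_s: 2.77
ee_pos: [0.5771, 0.2295, 0.3879]
tcp_rot: [[0.997, 0.072, 0.0], [0.072, -0.997, 0.004], [0.001, -0.004, -1.0]]
wrist_force: [0.6, -0.8, -1.3]
finger_gap: 1.0
```

Emit:
arm_command --targets '[{"tx": 0, "ty": 0, "tz": 40, "rx": 0, "ry": 0, "rz": 0, "hand": 1}, {"tx": 0, "ty": 0, "tz": 80, "rx": 0, "ry": 0, "rz": 0, "hand": 1}, {"tx": 0, "ty": 0, "tz": 120, "rx": 0, "ry": 0, "rz": 0, "hand": 1}, {"tx": 0, "ty": 0, "tz": 160, "rx": 0, "ry": 0, "rz": 0, "hand": 1}, {"tx": 0, "ty": 0, "tz": 200, "rx": 0, "ry": 0, "rz": 0, "hand": 1}, {"tx": 0, "ty": 0, "tz": 220, "rx": 0, "ry": 0, "rz": 0, "hand": 1}, {"tx": 0, "ty": 0, "tz": 220, "rx": 0, "ry": 0, "rz": 0, "hand": 1}, {"tx": 0, "ty": 0, "tz": 220, "rx": 0, "ry": 0, "rz": 0, "hand": 1}]'

```text
time_s: 3.43
ee_pos: [0.5764, 0.2227, 0.1673]
tcp_rot: [[0.998, 0.063, -0.004], [0.063, -0.998, -0.001], [-0.004, 0.001, -1.0]]
wrist_force: [0.3, 1.0, 0.7]
finger_gap: 0.997
```

Emit:
arm_command --targets '[{"tx": 8, "ty": -17, "tz": 0, "rx": 0, "ry": 0, "rz": 0, "hand": 1}, {"tx": 8, "ty": -17, "tz": 35, "rx": 0, "ry": 0, "rz": 0, "hand": 1}, {"tx": 8, "ty": -17, "tz": 70, "rx": 0, "ry": 0, "rz": 0, "hand": 1}, {"tx": 8, "ty": -17, "tz": 94, "rx": 0, "ry": 0, "rz": 0, "hand": 1}, {"tx": 8, "ty": -17, "tz": 94, "rx": 0, "ry": 0, "rz": 0, "hand": 1}, {"tx": 8, "ty": -17, "tz": 94, "rx": 0, "ry": 0, "rz": 0, "hand": 1}]'

```text
time_s: 3.93
ee_pos: [0.5851, 0.241, 0.0763]
tcp_rot: [[0.998, 0.063, 0.0], [0.063, -0.998, 0.0], [0.0, -0.0, -1.0]]
wrist_force: [-0.3, -0.3, 0.8]
finger_gap: 0.998
```

```bash
python3 - <<'E'
from h import *
s=manip.camera("side");t=manip.camera("top")
a=cv2.resize(s[280:390,250:350],None,fx=4,fy=4,interpolation=2);b=cv2.resize(t[160:270,170:270],None,fx=4,fy=4,interpolation=2)
cv2.imwrite("pics/g1.png",np.hstack([a,b]));o=manip.observe();print(o["ee_pos"],o["wrist_force"],o["tcp_rot"])
E
```

```text
[0.5866 0.2419 0.0785] [ 0.1054 -0.2665  0.2332] [[ 0.998   0.0627  0.0044]
 [ 0.0627 -0.998   0.0018]
 [ 0.0045 -0.0015 -1.    ]]
```

View pics/g1.png

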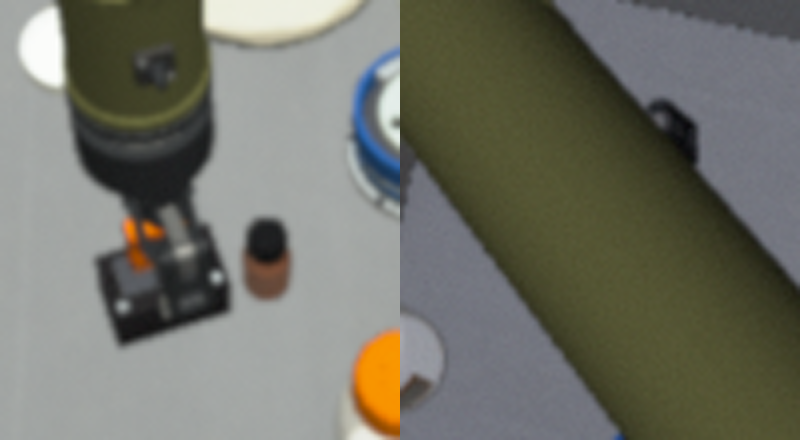

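The jaws straddle the orange handle and nothing else is close (vial clear). Lowering 4 mm and closing.

Emit:
arm_command --targets '[{"tx": -2, "ty": 1, "tz": 4, "rx": 0, "ry": 0, "rz": 0, "hand": 0}, {"tx": -2, "ty": 1, "tz": 4, "rx": 0, "ry": 0, "rz": 0, "hand": -0.5}, {"tx": -2, "ty": 1, "tz": 4, "rx": 0, "ry": 0, "rz": 0, "hand": -1}, {"tx": -2, "ty": 1, "tz": 4, "rx": 0, "ry": 0, "rz": 0, "hand": -1}, {"tx": -2, "ty": 1, "tz": 4, "rx": 0, "ry": 0, "rz": 0, "hand": -1}, {"tx": -2, "ty": 1, "tz": 4, "rx": 0, "ry": 0, "rz": 0, "hand": -1}, {"tx": -2, "ty": 1, "tz": 4, "rx": 0, "ry": 0, "rz": 0, "hand": -1}, {"tx": -2, "ty": 1, "tz": 4, "rx": 0, "ry": 0, "rz": 0, "hand": -1}]' --squeeze 70

```text
time_s: 4.7
ee_pos: [0.583, 0.2397, 0.0716]
tcp_rot: [[0.998, 0.063, 0.0], [0.063, -0.998, -0.0], [0.0, 0.0, -1.0]]
wrist_force: [-0.3, -0.0, 2.5]
finger_gap: 0.156
```

```bash
python3 - <<'E'
from h import *
o=manip.observe();print(o["ee_pos"],o["wrist_force"],o["torque"],o["tcp_rot"],o["finger_gap"])
E
```

```text
[0.583  0.2397 0.0716] [-0.3421 -0.021   2.5353] [-0.0388  0.0683 -0.0451] [[ 0.998   0.0628  0.0004]
 [ 0.0628 -0.998  -0.    ]
 [ 0.0004  0.     -1.    ]] 0.15580684548522675
```

Emit:
arm_command --targets '[{"tx": 0, "ty": 0, "tz": -20, "rx": 0, "ry": 0, "rz": 0, "hand": -1}, {"tx": 0, "ty": 0, "tz": -55, "rx": 0, "ry": 0, "rz": 0, "hand": -1}, {"tx": 0, "ty": 0, "tz": -90, "rx": 0, "ry": 0, "rz": 0, "hand": -1}, {"tx": -35, "ty": 7, "tz": -100, "rx": 0, "ry": 0, "rz": 0, "hand": -1}, {"tx": -70, "ty": 13, "tz": -100, "rx": 0, "ry": 0, "rz": 0, "hand": -1}, {"tx": -110, "ty": 21, "tz": -100, "rx": 0, "ry": 0, "rz": 0, "hand": -1}, {"tx": -150, "ty": 28, "tz": -100, "rx": 0, "ry": 0, "rz": 0, "hand": -1}, {"tx": -188, "ty": 35, "tz": -100, "rx": 0, "ry": 0, "rz": 0, "hand": -1}]'

```text
time_s: 5.37
ee_pos: [0.395, 0.1924, 0.1702]
tcp_rot: [[0.998, 0.063, -0.002], [0.063, -0.998, -0.0], [-0.002, 0.0, -1.0]]
wrist_force: [-0.9, -1.0, 0.0]
finger_gap: 0.158
```

Emit:
arm_command --targets '[{"tx": 0, "ty": 0, "tz": 10, "rx": 0, "ry": 0, "rz": 0, "hand": -1}, {"tx": 0, "ty": 0, "tz": 20, "rx": 0, "ry": 0, "rz": 0, "hand": -1}, {"tx": 0, "ty": 0, "tz": 20, "rx": 0, "ry": 0, "rz": 0, "hand": -1}, {"tx": 0, "ty": 0, "tz": 20, "rx": 0, "ry": 0, "rz": 0, "hand": -1}]'

```text
time_s: 5.7
ee_pos: [0.3976, 0.193, 0.1505]
tcp_rot: [[0.998, 0.063, -0.002], [0.063, -0.998, 0.001], [-0.002, -0.001, -1.0]]
wrist_force: [-0.5, -0.9, -1.1]
finger_gap: 0.151
```

```bash
python3 - <<'E'
from h import *
s=manip.camera("side");t=manip.camera("top")
a=cv2.resize(s[230:350,310:400],None,fx=4.5,fy=4.5,interpolation=2);b=cv2.resize(t[220:340,200:280],None,fx=4.5,fy=4.5,interpolation=2)
cv2.imwrite("pics/g2.png",np.hstack([a,b]));o=manip.observe();print(o["ee_pos"],o["wrist_force"],o["torque"],o["tcp_rot"],o["finger_gap"],o["joints"])
E
```

```text
[0.3981 0.1935 0.151 ] [ 0.6459  0.2991 -0.3689] [-0.0002 -0.0038 -0.0034] [[ 0.998   0.0628 -0.0019]
 [ 0.0628 -0.998   0.002 ]
 [-0.0018 -0.0021 -1.    ]] 0.15304744594384376 [  18.3672   -2.1544  -46.1154  116.1972   -1.8785   65.3529 -113.3411]
```

View pics/g2.png

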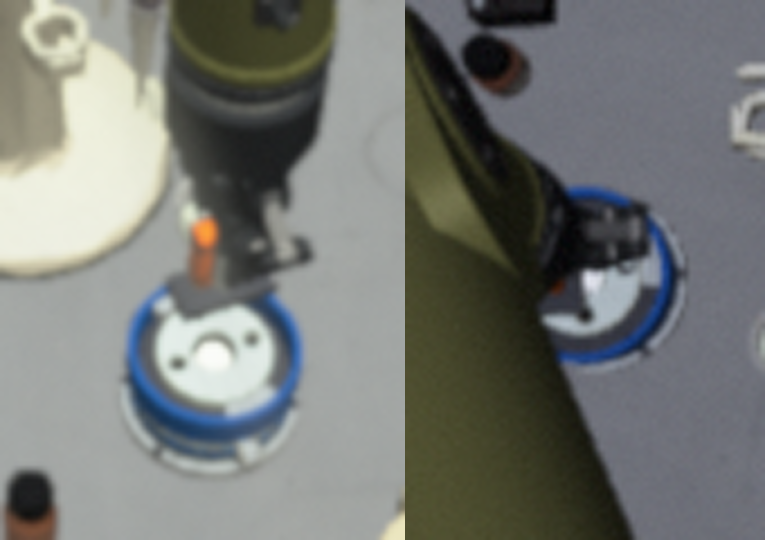

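Side crop: the spanner hangs above the ring, head end at about (275,285), parallel to the holes at (177,362) and (252,340). Lowering to just above the ring, and then into the holes.

Emit:
arm_command --targets '[{"tx": 0, "ty": 0.5, "tz": 20, "rx": 0, "ry": 0, "rz": 0, "hand": -1}, {"tx": 0, "ty": 0.5, "tz": 40, "rx": 0, "ry": 0, "rz": 0, "hand": -1}, {"tx": 0, "ty": 0.5, "tz": 48, "rx": 0, "ry": 0, "rz": 0, "hand": -1}, {"tx": 0, "ty": 0.5, "tz": 48, "rx": 0, "ry": 0, "rz": 0, "hand": -1}, {"tx": 0, "ty": 0.5, "tz": 48, "rx": 0, "ry": 0, "rz": 0, "hand": -1}]'

```text
time_s: 6.22
ee_pos: [0.3975, 0.1929, 0.1032]
tcp_rot: [[0.998, 0.063, -0.002], [0.063, -0.998, 0.001], [-0.002, -0.001, -1.0]]
wrist_force: [-0.0, 0.8, -1.7]
finger_gap: 0.156
```

```bash
python3 - <<'E'
from h import *
s=manip.camera("side")
a=cv2.resize(s[270:350,310:400],None,fx=8,fy=7,interpolation=2)
cv2.imwrite("pics/g3.png",a);o=manip.observe();print(o["ee_pos"],o["wrist_force"],o["torque"])
E
```

```text
[0.3981 0.193  0.1038] [-0.3022  0.4991 -1.83  ] [0.0104 0.0126 0.0125]
```

View pics/g3.png

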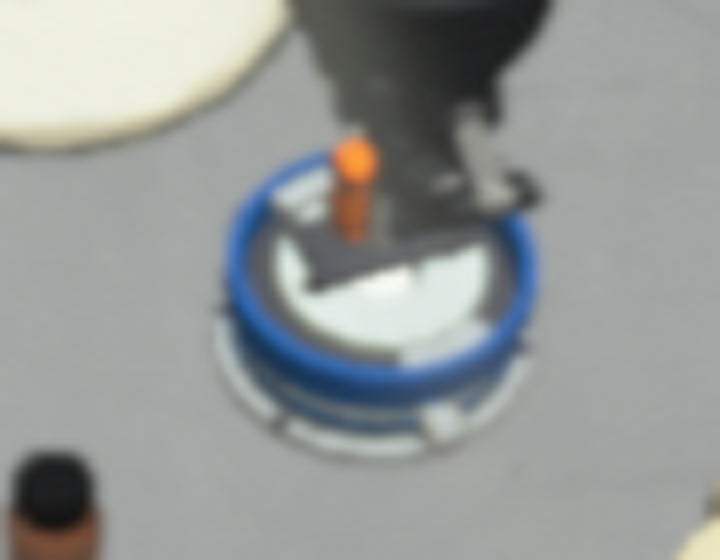

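The spanner is lined up over the holes, with the visible pin at about (315,285). Lowering 13 mm.

Emit:
arm_command --targets '[{"tx": 0, "ty": 0, "tz": 4, "rx": 0, "ry": 0, "rz": 0, "hand": -1}, {"tx": 0, "ty": 0, "tz": 8, "rx": 0, "ry": 0, "rz": 0, "hand": -1}, {"tx": 0, "ty": 0, "tz": 11, "rx": 0, "ry": 0, "rz": 0, "hand": -1}, {"tx": 0, "ty": 0, "tz": 13, "rx": 0, "ry": 0, "rz": 0, "hand": -1}, {"tx": 0, "ty": 0, "tz": 13, "rx": 0, "ry": 0, "rz": 0, "hand": -1}, {"tx": 0, "ty": 0, "tz": 13, "rx": 0, "ry": 0, "rz": 0, "hand": -1}]'

```text
time_s: 6.77
ee_pos: [0.3974, 0.1924, 0.0902]
tcp_rot: [[0.998, 0.063, -0.0], [0.063, -0.998, -0.0], [-0.0, 0.0, -1.0]]
wrist_force: [0.1, 0.8, -1.4]
finger_gap: 0.152
```

No force at 7 mm below the ring's top, so both pins are in the holes. Now pressing.

Emit:
arm_command --targets '[{"tx": 0, "ty": 0, "tz": 2, "rx": 0, "ry": 0, "rz": 0, "hand": -1}, {"tx": 0, "ty": 0, "tz": 4, "rx": 0, "ry": 0, "rz": 0, "hand": -1}, {"tx": 0, "ty": 0, "tz": 6, "rx": 0, "ry": 0, "rz": 0, "hand": -1}, {"tx": 0, "ty": 0, "tz": 6.5, "rx": 0, "ry": 0, "rz": 0, "hand": -1}, {"tx": 0, "ty": 0, "tz": 6.5, "rx": 0, "ry": 0, "rz": 0, "hand": -1}]'

```text
time_s: 7.18
ee_pos: [0.3979, 0.1926, 0.0846]
tcp_rot: [[0.998, 0.063, 0.001], [0.063, -0.998, -0.0], [0.001, 0.0, -1.0]]
wrist_force: [-1.1, -1.0, 7.5]
finger_gap: 0.152
```

Emit:
arm_command --targets '[{"tx": 0, "ty": 0, "tz": 0.8, "rx": 0, "ry": 0, "rz": 0, "hand": -1}, {"tx": 0, "ty": 0, "tz": 0.8, "rx": 0, "ry": 0, "rz": -3, "hand": -1}, {"tx": 0, "ty": 0, "tz": 0.8, "rx": 0, "ry": 0, "rz": -6, "hand": -1}, {"tx": 0, "ty": 0, "tz": 0.8, "rx": 0, "ry": 0, "rz": -9, "hand": -1}, {"tx": 0, "ty": 0, "tz": 0.8, "rx": 0, "ry": 0, "rz": -12, "hand": -1}, {"tx": 0, "ty": 0, "tz": 0.8, "rx": 0, "ry": 0, "rz": -15, "hand": -1}, {"tx": 0, "ty": 0, "tz": 0.8, "rx": 0, "ry": 0, "rz": -15, "hand": -1}]'

```text
time_s: 7.77
ee_pos: [0.3979, 0.1926, 0.0839]
tcp_rot: [[0.947, 0.321, 0.001], [0.321, -0.947, -0.0], [0.001, 0.001, -1.0]]
wrist_force: [-2.1, -0.6, 7.4]
finger_gap: 0.158
```

```bash
python3 - <<'E'
from h import *
o=manip.observe();print(o["ee_pos"],o["wrist_force"],o["torque"],o["joints"])
E
```

```text
[0.3979 0.1926 0.0839] [-2.054  -0.5628  7.3775] [-0.2767  0.4794  0.0627] [  17.8733    4.0915  -47.8673  120.3396    3.6724   56.9391 -103.1959]
```

Emit:
arm_command --targets '[{"tx": 0, "ty": 0, "tz": 0, "rx": 0, "ry": 0, "rz": -5, "hand": -1}, {"tx": 0, "ty": 0, "tz": 0, "rx": 0, "ry": 0, "rz": -10, "hand": -1}, {"tx": 0, "ty": 0, "tz": 0, "rx": 0, "ry": 0, "rz": -15, "hand": -1}, {"tx": 0, "ty": 0, "tz": 0, "rx": 0, "ry": 0, "rz": -20, "hand": -1}, {"tx": 0, "ty": 0, "tz": 0, "rx": 0, "ry": 0, "rz": -25, "hand": -1}, {"tx": 0, "ty": 0, "tz": 0, "rx": 0, "ry": 0, "rz": -30, "hand": -1}, {"tx": 0, "ty": 0, "tz": 0, "rx": 0, "ry": 0, "rz": -35, "hand": -1}, {"tx": 0, "ty": 0, "tz": 0, "rx": 0, "ry": 0, "rz": -35, "hand": -1}]'

```text
time_s: 8.43
ee_pos: [0.3981, 0.1926, 0.084]
tcp_rot: [[0.59, 0.807, 0.001], [0.807, -0.59, -0.0], [0.0, 0.001, -1.0]]
wrist_force: [-1.7, -0.9, 8.2]
finger_gap: 0.161
```

```bash
python3 - <<'E'
from h import *
o=manip.observe();print(o["ee_pos"],o["wrist_force"],o["torque"],o["joints"])
E
```

```text
[0.3981 0.1926 0.084 ] [-1.6794 -0.9182  8.2042] [-0.2659  0.4174  0.0539] [ 19.7948   4.305  -49.8527 120.287    3.9793  56.95   -68.3354]
```

Turned 50° with no rise in resistance. Lifting slowly so that the ring springs up and the pins leave it.

Emit:
arm_command --targets '[{"tx": 0, "ty": 0, "tz": -4, "rx": 0, "ry": 0, "rz": 0, "hand": -1}, {"tx": 0, "ty": 0, "tz": -8, "rx": 0, "ry": 0, "rz": 0, "hand": -1}, {"tx": 0, "ty": 0, "tz": -12, "rx": 0, "ry": 0, "rz": 0, "hand": -1}, {"tx": 0, "ty": 0, "tz": -18, "rx": 0, "ry": 0, "rz": 0, "hand": -1}, {"tx": 0, "ty": 0, "tz": -26, "rx": 0, "ry": 0, "rz": 0, "hand": -1}, {"tx": 0, "ty": 0, "tz": -40, "rx": 0, "ry": 0, "rz": 0, "hand": -1}, {"tx": 0, "ty": 0, "tz": -65, "rx": 0, "ry": 0, "rz": 0, "hand": -1}, {"tx": 0, "ty": 0, "tz": -90, "rx": 0, "ry": 0, "rz": 0, "hand": -1}]'

```text
time_s: 9.1
ee_pos: [0.3963, 0.1922, 0.1733]
tcp_rot: [[0.593, 0.805, -0.002], [0.805, -0.593, -0.0], [-0.002, -0.002, -1.0]]
wrist_force: [0.8, 0.1, -1.1]
finger_gap: 0.157
```

Emit:
arm_command --targets '[{"tx": 0, "ty": 0, "tz": 0, "rx": 0, "ry": 0, "rz": 7, "hand": -1}, {"tx": 20, "ty": 17, "tz": 0, "rx": 0, "ry": 0, "rz": 14, "hand": -1}, {"tx": 45, "ty": 37, "tz": 0, "rx": 0, "ry": 0, "rz": 21, "hand": -1}, {"tx": 70, "ty": 57, "tz": 0, "rx": 0, "ry": 0, "rz": 28, "hand": -1}, {"tx": 95, "ty": 78, "tz": 0, "rx": 0, "ry": 0, "rz": 35, "hand": -1}, {"tx": 122, "ty": 100, "tz": 0, "rx": 0, "ry": 0, "rz": 42, "hand": -1}, {"tx": 149, "ty": 122, "tz": 0, "rx": 0, "ry": 0, "rz": 49, "hand": -1}, {"tx": 149, "ty": 122, "tz": 0, "rx": 0, "ry": 0, "rz": 50, "hand": -1}]'

```text
time_s: 9.77
ee_pos: [0.5891, 0.2396, 0.1707]
tcp_rot: [[0.999, 0.055, -0.0], [0.055, -0.999, 0.003], [-0.0, -0.003, -1.0]]
wrist_force: [-0.1, -0.8, -1.4]
finger_gap: 0.164
```

```bash
python3 - <<'E'
from h import *
s=manip.camera("side")
a=cv2.resize(s[245:365,258:398],None,fx=5.5,fy=4.9,interpolation=2)
cv2.imwrite("pics/g4.png",a);o=manip.observe();print(o["ee_pos"],o["wrist_force"],o["tcp_rot"])
E
```

```text
[0.586  0.2397 0.1711] [-0.8572  0.2071 -1.7491] [[ 0.9983  0.059  -0.0029]
 [ 0.059  -0.9983  0.0015]
 [-0.0028 -0.0017 -1.    ]]
```

View pics/g4.png

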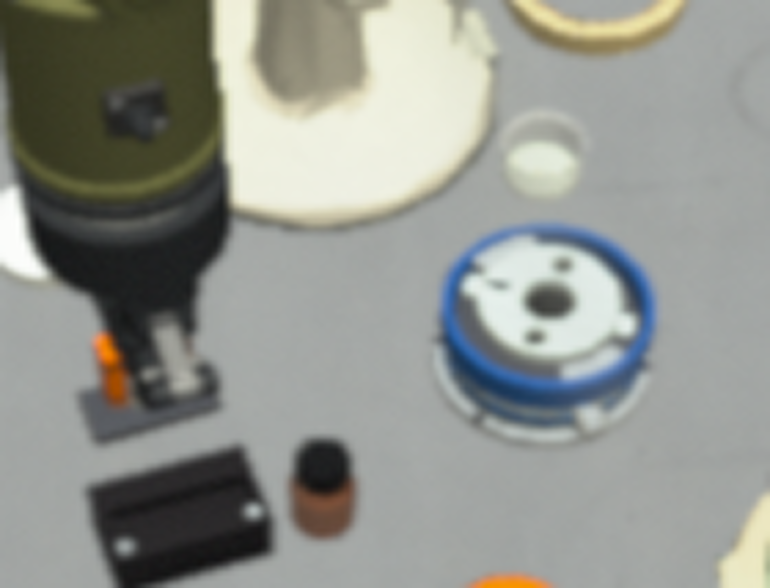

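The ring has sprung up and turned: lugs at (470,290) and (625,325), clear of the tabs, with holes at (564,264) and (536,337). The spanner hangs over the rest, whose groove runs along its line. Lowering.

Emit:
arm_command --targets '[{"tx": -2, "ty": 0, "tz": 25, "rx": 0, "ry": 0, "rz": 0, "hand": -1}, {"tx": -2, "ty": 0, "tz": 55, "rx": 0, "ry": 0, "rz": 0, "hand": -1}, {"tx": -2, "ty": 0, "tz": 78, "rx": 0, "ry": 0, "rz": 0, "hand": -1}, {"tx": -2, "ty": 0, "tz": 78, "rx": 0, "ry": 0, "rz": 0, "hand": -1}, {"tx": -2, "ty": 0, "tz": 78, "rx": 0, "ry": 0, "rz": 0, "hand": -1}, {"tx": -2, "ty": 0, "tz": 78, "rx": 0, "ry": 0, "rz": 0, "hand": -1}]'

```text
time_s: 10.32
ee_pos: [0.5825, 0.2402, 0.0968]
tcp_rot: [[0.998, 0.063, 0.002], [0.063, -0.998, 0.001], [0.002, -0.001, -1.0]]
wrist_force: [-0.1, 0.9, -0.2]
finger_gap: 0.157
```

```bash
python3 - <<'E'
from h import *
o=manip.observe();print(o["ee_pos"],o["wrist_force"],o["tcp_rot"])
a,b=[atz("side",(x/5.5+258,y/4.9+245),.065) for x,y in((564,264),(536,337))]
print(a,b,np.degrees(np.arctan2(*(a-b)[1::-1])),np.linalg.norm(a-b))
E
```

```text
[0.5825 0.2402 0.0968] [-0.1162  0.9322 -0.2282] [[ 0.998   0.0634  0.0019]
 [ 0.0634 -0.998   0.0006]
 [ 0.0019 -0.0005 -1.    ]]
[0.3843 0.1772 0.065 ] [0.4104 0.2133 0.065 ] -125.81009880959517 0.044515194023056565
```

Ring yaw is 54° (turned about 50° or 0.88 rad), and the holes come out 44.5 mm apart at the raised height. Seating the spanner.

Emit:
arm_command --targets '[{"tx": 0, "ty": 0, "tz": 8, "rx": 0, "ry": 0, "rz": 0, "hand": -1}, {"tx": 0, "ty": 0, "tz": 16, "rx": 0, "ry": 0, "rz": 0, "hand": -1}, {"tx": 0, "ty": 0, "tz": 21, "rx": 0, "ry": 0, "rz": 0, "hand": -1}, {"tx": 0, "ty": 0, "tz": 24, "rx": 0, "ry": 0, "rz": 0, "hand": -1}, {"tx": 0, "ty": 0, "tz": 24.5, "rx": 0, "ry": 0, "rz": 0, "hand": -1}, {"tx": 0, "ty": 0, "tz": 24.5, "rx": 0, "ry": 0, "rz": 0, "hand": -1}]'

```text
time_s: 10.82
ee_pos: [0.5818, 0.2396, 0.0716]
tcp_rot: [[0.998, 0.063, -0.0], [0.063, -0.998, -0.001], [-0.001, 0.001, -1.0]]
wrist_force: [-4.1, -2.0, 6.9]
finger_gap: 0.157
```

Seated (contact at the original height). Opening, then rising.

Emit:
arm_command --targets '[{"tx": 0, "ty": 0, "tz": 0, "rx": 0, "ry": 0, "rz": 0, "hand": -0.4}, {"tx": 0, "ty": 0, "tz": 0, "rx": 0, "ry": 0, "rz": 0, "hand": 0.2}, {"tx": 0, "ty": 0, "tz": 0, "rx": 0, "ry": 0, "rz": 0, "hand": 0.6}, {"tx": 0, "ty": 0, "tz": 0, "rx": 0, "ry": 0, "rz": 0, "hand": 0.6}, {"tx": 0, "ty": 0, "tz": 0, "rx": 0, "ry": 0, "rz": 0, "hand": 0.6}, {"tx": 0, "ty": 0, "tz": 0, "rx": 0, "ry": 0, "rz": 0, "hand": 0.6}, {"tx": 0, "ty": 0, "tz": 0, "rx": 0, "ry": 0, "rz": 0, "hand": 0.6}]'

```text
time_s: 11.4
ee_pos: [0.5821, 0.2398, 0.0704]
tcp_rot: [[0.998, 0.063, -0.0], [0.063, -0.998, -0.0], [-0.0, 0.0, -1.0]]
wrist_force: [0.9, 0.9, -0.0]
finger_gap: 0.799
```

Emit:
arm_command --targets '[{"tx": 0, "ty": 0, "tz": -20, "rx": 0, "ry": 0, "rz": 0, "hand": 0.6}, {"tx": 0, "ty": 0, "tz": -50, "rx": 0, "ry": 0, "rz": 0, "hand": 0.6}, {"tx": 0, "ty": 0, "tz": -90, "rx": 0, "ry": 0, "rz": 0, "hand": 0.6}, {"tx": 0, "ty": 0, "tz": -130, "rx": 0, "ry": 0, "rz": 0, "hand": 0.6}, {"tx": 0, "ty": 0, "tz": -160, "rx": 0, "ry": 0, "rz": 0, "hand": 0.6}, {"tx": 0, "ty": 0, "tz": -160, "rx": 0, "ry": 0, "rz": 0, "hand": 0.6}, {"tx": 0, "ty": 0, "tz": -160, "rx": 0, "ry": 0, "rz": 0, "hand": 0.6}, {"tx": 0, "ty": 0, "tz": -160, "rx": 0, "ry": 0, "rz": 0, "hand": 0.6}]'

```text
time_s: 12.07
ee_pos: [0.5818, 0.2395, 0.2298]
tcp_rot: [[0.998, 0.063, -0.001], [0.063, -0.998, -0.001], [-0.001, 0.001, -1.0]]
wrist_force: [-0.3, -0.0, 0.1]
finger_gap: 0.806
```

```bash
python3 - <<'E'
from h import *
s=manip.camera("side")
a=cv2.resize(s[245:365,258:398],None,fx=5.5,fy=4.9,interpolation=2)
cv2.imwrite("pics/g5.png",a);o=manip.observe();print(o["ee_pos"],o["wrist_force"],o["finger_gap"])
E
```

```text
[0.5814 0.2392 0.229 ] [ 0.1972 -0.1679 -0.1249] 0.7997868222732701
```

View pics/g5.png

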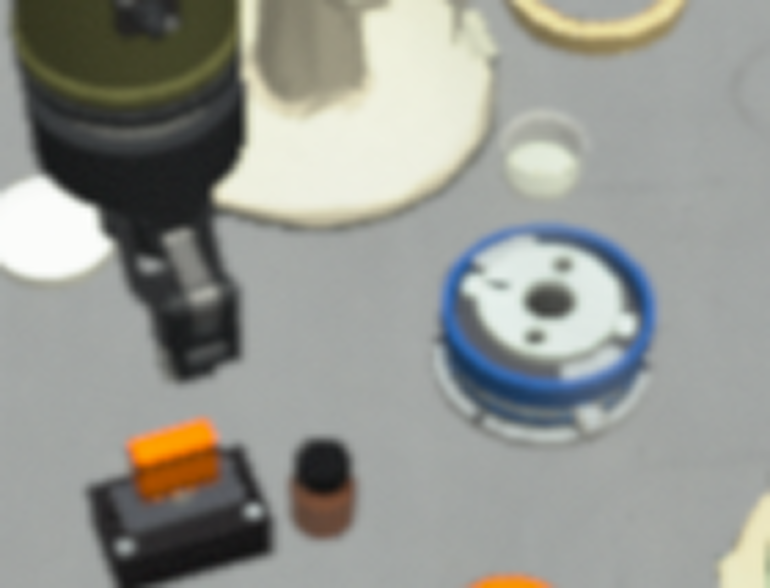

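The spanner stands upright in its rest with its handle at (173,460), the gripper is clear, the vial is unmoved and the ring is still up. Handing in.

```bash
python3 -c "
from plant import manip
print(manip.hand_in())"
```

```text
the job is handed in; nothing more can be done
None
```

The blue filter holder's ring is turned free and has sprung up, and the spanner is back in its rest and let go. I handed the job in at about 12 s of the 72 s allowed; it reports no verdict.

- **Insertion:** the pins went in without force to about 7 mm below the ring's top. The spanner was then pressed in until the ring sat about 4–5 mm down (spring force about 9 N) and turned 50° counter-clockwise.
- **Ring:** in the side picture the lugs are clear of the tabs. The hole line had turned about 50° (0.88 rad), and the hole spacing measured 44.5 mm at the raised height, where 44 mm is right.
- **Spanner:** it met the rest at its original height and stands upright over the groove. The gripper is open, and the wrist force after letting go was about 0 N.
- **Bystanders:** the last side crop shows the vial and beaker where they were before. I did not look again at the yellow holder or the dropper. The arm passed over that side only at 0.47 m, with no contact force.

No check failed or disagreed. The two cameras differed by 2 to 3 mm along y, but they agreed to within 0.5 mm on the shift from the spanner to the ring, which is what I used.

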